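Trip the ratchet and ease a dead weight down onto a load cell

TASK

The hand winch of the dead-weight stand holds its weight carriage up on the ratchet, above a load cell that is waiting to be calibrated. Flick the trip lever of the pawl over to release without forcing it, then take the load on the crank, wind up a touch so that the sprung pawl jumps clear of the wheel, and ease the drum back until the weights sit on the load cell, without shock and without pressing them down with the crank. Let go so that the cell carries the full weight, work the carriage only through the crank, and leave both load cells and the other things on the bench where they are.

Things in the scene. Friction and masses are not known exactly. Their poses are not given: they have to be found in the camera images.
- stand: Dead-weight stand, bolted down. Origin on the bench below the winch shaft, midway between its side plates; x from the winch to the weights (away from robot at yaw 0), y along the shaft to the crank, z up. In this frame (mm): base plate x -95 to 175, y -180 to 100, 15 high; side plates and top bridge x -53 to 77, y -26 to 26 (-64 to 64 at x 47 to 77), 257 high; crank arm at y = 76.
- wheel_centre (a point): Centre of the steel ratchet wheel: 100 mm across, 12 hooked teeth, 12 mm thick, at y = 50, z = 170 mm in the stand's frame. With the pawl engaged the drum can be wound up, the pawl clicking over the teeth (0.524 rad apart), but not back.
- drum (a joint): Angle (rad) of the winch drum (shaft, pinion, ratchet wheel, crank in one): about 0 at the start, up to 2.7. Grows as the carriage is let down (20 mm per rad); the crank then goes over the top to the stand's +x. At q the crank arm stands q - 0.75 rad from upright, towards +x if positive. The weights pull the grip that way with 4 to 9 N; with pawl clear and crank free, they drop.
- drum_axis (a point): Point on the axis of the winch shaft, at x = 0, y = 120, z = 170 mm in the stand's frame: centre of the circle, 90 mm in radius in the stand's vertical x-z plane, on which the middle of the crank grip travels.
- crank_grip (a point): Middle of the black crank grip: a round sleeve 24 mm in diameter, 68 mm long, along the stand's y, spinning freely on its spindle 90 mm from the shaft. The crank arm lies 40 mm from this point towards the stand, the other end is free. Can be gripped from above across its diameter; the sleeve turns between the fingers as the crank goes round.
- trip: Trip lever of the pawl: a flat steel lever with a black knob, standing up from the pawl pin. Origin on the pin; axes parallel to the stand's when engaged. It bends if forced (over 30 N).
- trip_angle (a joint): Angle (rad) of the trip lever: 0 = engaged (leans 0.35 rad from upright towards the stand's -x), 0.7 = thrown to release, at its stop (leans 0.35 rad towards +x). Takes 4 to 6 N at the knob and stays where it is left. A spring then pulls the pawl outwards, but it stays hooked on the loaded tooth until the drum is wound up by about 0.1 rad; then it jumps clear and stays clear.
- trip_knob (a point): Middle of the trip lever's knob: a cylinder 16 mm in diameter, 20 mm long, along the stand's y, swinging on a radius of 58 mm about the pawl pin. In the stand's frame (mm): y 60, z 284 when engaged or thrown, x -74 engaged, -34 thrown. Push it from the robot's side towards the stand's +x.
- pawl_pin (a point): Pin on which the pawl and the trip lever turn, at x = -54, y = 50, z = 230 mm in the stand's frame.
- pawl_tip (a point): Nose of the steel pawl, which hangs 60 mm down from the pawl pin on the robot's side of the ratchet wheel. Engaged between two teeth it lies at x = -43 mm in the stand's frame, z = 170 mm; clear of the wheel at about x = -65 mm.
- carriage: Weight carriage: steel table plate 94 x 90 x 12 mm with two round weights fixed on it (78 and 60 mm across, 80 mm high with the spindle), rack and guide bushes; about 2.8 kg. It only slides up and down. Origin straight above the stand's origin at the height of the underside of the table plate; axes as the stand's.
- table_under (a point): Point on the underside of the table plate, at x = 110 mm, y = 0 in the stand's frame. At the start 103 mm above the bench: 34 to 46 mm above the button of the tall load cell, 40 to 52 mm above that of the low one.
- cell_tall: The taller of two load cells: steel puck 64 mm across, 30 mm high, with a rubber-faced button 30 mm across on a threaded stem. The button is screwed out by an unknown amount, so its top is 42 to 54 mm above the cell's origin (centre of its underside). Loose on the base plate, 15 mm above the bench. One cell stands under the table, the other is parked at y = -135 mm in the stand's frame.
- cell_low: The lower of two load cells, as the tall one but with a puck 24 mm high and the button's top 36 to 48 mm above its origin. Whichever stands under the table (near x = 110, y = 0 in the stand's frame) is the one to be loaded; the other is a bystander. The rubber gives about 0.7 mm under the weights (22 to 35 N); 50 N is overload.
- weight_big: Bystander: hooked steel weight, 56 mm across, 83 mm high with the hook, standing on the bench; origin at the centre of its underside.
- weight_small: Bystander: hooked steel weight, 40 mm across, 67 mm high with the hook, standing on the bench; origin at the centre of its underside.
- spanner: Bystander: steel open-ended spanner lying on the bench.
Things that resemble listed ones, but are neither listed nor needed, are in the scene too. Leave any red or yellow look-alike of the cell_tall alone.

How it is judged (in metres and radians):
On the way, in this order (a step that is already met when the one before it is completed fails the run):
1. the trip lever is thrown to release (value of joint trip_angle above 0.6 rad), for 0.1 s.
2. the pawl has jumped clear of the ratchet wheel (x of pawl_tip in the frame of stand below -0.056 m), for 0.1 s.
3. the weights rest on the load cell ((contact force between carriage and cell_tall above 10 N or contact force between carriage and cell_low above 10 N)), for 0.2 s.
At the end, for the whole second after the job is handed in: The carriage is at rest on the load cell under the table, which stands upright (within 14 mm of the point above it) and carries the weight (more than 16 N); the trip lever is still thrown (over 0.6 rad) and the pawl clear of the wheel (nose beyond x = -56 mm in the stand's frame) (((contact force between carriage and cell_tall above 16 N and horizontal distance between table_under and cell_tall below 0.014 m and angle between cell_tall's own z axis and vertical below 0.05 rad) or (contact force between carriage and cell_low above 16 N and horizontal distance between table_under and cell_low below 0.014 m and angle between cell_low's own z axis and vertical below 0.05 rad)) and linear speed of carriage below 0.005 m/s and value of joint trip_angle above 0.6 rad and x of pawl_tip in the frame of stand below -0.056 m); the robot touches nothing.
It fails at once if the load cell is overloaded by a shock or by pressing on the crank (more than 50 N) (contact force between carriage and cell_tall above 50 N or contact force between carriage and cell_low above 50 N).
It fails at once if the weight carriage drops (faster than 0.07 m/s) (linear speed of carriage above 0.07 m/s).
It fails at once if the trip lever is forced (more than 30 N) (contact force between any of the arm, the fingers and trip above 30 N).
It fails at once if the carriage is pushed or held by hand instead of through the crank (contact force between any of the arm, the fingers and carriage above 2 N).
It fails at once if a load cell is shoved (more than 8 mm) or a bystander is knocked about (more than 20 mm) (distance of any of cell_tall, cell_low from where it was at the start of the episode above 0.008 m or distance of any of weight_big, weight_small, spanner from where it was at the start of the episode above 0.02 m).
It also fails if it takes over 72 s, if anything falls off the work surface, if the arm or the gripper's body presses on something with over 40 N, if the wrist force passes 120 N, or if a joint passes its speed limit or range.

ROBOT

A 6-joint arm with a two-finger parallel gripper is mounted at the origin on the work surface. World frame = base frame: x ahead of the robot, y to its left, z up, the work surface at z = 0. Lengths are in mm, angles in rad, forces in N, time in s.
With the tool pointing down it reaches from about 275 to 1000 mm from the base axis. Payload 8.4 kg.
Tool frame: the origin (TCP) lies at the very end of the fingers, on their centre line; the grasp point (between the pads) lies 19 mm behind it; z points along the fingers, y is the line along which they close (so a half turn about z gives the same grasp; the last joint's range is limited). The gripper opens to 85 mm and grips with 20 to 120 N. Pads are 22 mm wide; open, the fingers measure 114 mm over their backs; the gripper's body (76 mm by 85 mm) begins 54 mm behind the grasp point. The pads swing forward as they close: fully open they stand 13 mm farther back than shut.
Start: joints at [1.197, 0.353, 1.633, -0, 1.155, -0.002], TCP at [227.057, 582.3, 231.281] pointing down, gripper open.
Joint ranges: [-2.63, 2.63], [-0.92, 2.1], [0.06, 2.66], [-1.3, 4.44], [0, 2.69], [-3.02, 3.02]. Speed limits (rad/s): [2.22, 2.22, 2.79, 3.14, 3.14, 3.14].

INTERFACE

Orientations are given as [roll, pitch, yaw] about the fixed x, y, z axes, in that order (R = Rz(yaw) Ry(pitch) Rx(roll)).
In Python, from rig import sensors, grab_frame, camera_params, order gives the robot as it stands. The module is installed in compiled form; this text tells all that it offers.
- The arm moves only by the tool move_arm, never from a script. Its argument "motion" is a list of rows, each a list of 7 numbers: the turn, a rotation vector about the tool's x, y, z in normalised numbers (1 is 90 degrees), then the shift along the tool's x, y, z in parts of the range, where 1.0 means 1 m, then the finger opening in m, from 0 to 0.0854. A call has 1 to 8 rows; each row is the pose to reach, as a shift and turn from the pose commanded when the call began, along the tool's axes at that moment; what a row does not reach only later rows make up. A row lasts 1/8 s, in which the tool goes at most 62.5 mm and 10.7 degrees, less where a joint would pass 70% of its speed; a pose out of reach is approached as far as the arm can. A call with a gripper value outside its range is refused whole. The fingers move at their own pace and stop on an object; "grip_force" is the grip in N (left out, the last holds). Time passes only in rows, so rows that repeat a pose let the fingers close. It gives the time, the measured TCP pose, the force, the opening and the grip force at its end, in the units of the state.
- sensors.sense(): the state, without advancing time (a new reading comes with each control period).
- grab_frame(name): name is "side" or "top"; returns (picture, depth): 480x640x3 uint8, red, green, blue; 480x640 float32, mm along the optical axis (not along the pixel's ray), 0 where there is no reading.
- camera_params(name): a dict with "camera_matrix" (3x3 intrinsics, pixels), "k1" (the pictures are not rectified: a ray, as slopes to the right and down, at radius r is drawn at 1 + k1 r^2 times it, then the intrinsics apply), "world_from_camera" (4x4, takes a point from camera to world coordinates). Camera axes: x right, y down, z forward; pixel columns grow to the right and rows downward; lengths in mm; the calibration is good to about 2 mm. A picture is of the moment at which its call begins. camera_params takes no time and is no camera call.
- order.sign_off(): hands the job in; it is judged then, once.
The state is a dict: "clock": time; "qpos": joint angles; "qvel": joint speeds; "joint_efforts": joint torques, N m; "eef_pos": TCP position; "tcp_rot": TCP orientation; "contact_force": force on the tool from outside, world axes, zero at the start; "wrist_torque": the same for the moment, N m; "opening": opening from 0.0 (shut) to 1.0 (fully open); "grasp_force": force on a finger pad.
Only numpy, scipy, OpenCV 4.12 (cv2) and the standard library are available. Lean on these libraries where they do the work, as an engineer would, in place of code of your own. Each camera call takes 0.05 s, during which the arm holds its last target. There are 200 camera calls.

## Working session

There is one attempt and no reset: what is moved stays moved. The work goes in short steps, Python scripts to look and compute and a tool call to move; the robot and the scene stay as the last step left them, time stands still between calls to the robot, and variables do not carry over. Pictures are saved under pics/ and viewed, at most 10 in all, crops included, and the job is handed in when it is done.

Besides the shell and the picture viewer there is one more tool, called after "Request:" in YAML: its name, and indented under it one key for each argument. move_arm: Moves the arm, as the interface text tells. Its arguments: {"type":"object","properties":{"motion":{"type":"array","items":{"type":"array","items":{"type":"number"}}},"grip_force":{"type":"number"}},"required":["motion"]}

```bash
mkdir -p pics
cat > h.py <<'E'
import numpy as np, cv2
from rig import sensors, grab_frame, camera_params, order
def snap(n,f):
    p,d=grab_frame(n); cv2.imwrite(f'pics/{f}.png',p[:,:,::-1]); np.save(f'pics/{f}.npy',d); return p,d
def world(n,uv,d):
    c=camera_params(n);K=np.array(c['camera_matrix']);T=np.array(c['world_from_camera'])
    uv=np.atleast_2d(np.array(uv,float)); xy=(uv-K[:2,2])/[K[0,0],K[1,1]]; s=xy.copy()
    for _ in range(20): s=xy/(1+c['k1']*(s**2).sum(1,keepdims=True))
    z=np.asarray(d,float).reshape(-1,1) if np.ndim(d)<2 else np.array([d[int(round(v)),int(round(u))] for u,v in uv])[:,None]
    return (np.c_[s*z,z,np.ones(len(s))]@T.T)[:,:3]
E
python3 - <<'E'
from h import *
for n in('side','top'):
    snap(n,n+'0'); print(n,np.round(camera_params(n)['world_from_camera'],2).tolist())
print(sensors.sense())
E
```

```text
side [[0.96, -0.22, 0.17, 449.39], [-0.28, -0.73, 0.62, -693.82], [-0.01, -0.64, -0.77, 913.22], [0.0, 0.0, 0.0, 1.0]]
top [[-0.0, -1.0, 0.03, 588.37], [-1.0, 0.0, 0.01, -76.17], [-0.01, -0.03, -1.0, 1006.77], [0.0, 0.0, 0.0, 1.0]]
{'clock': 0.1, 'qpos': array([ 1.19660209e+00,  3.53572673e-01,  1.63409739e+00,  4.97986204e-06,
        1.15520107e+00, -2.39597813e-03]), 'qvel': array([-0.00097574, -0.00096809, -0.0015324 ,  0.00017695,  0.00032721,
        0.00058774]), 'joint_efforts': array([ 7.40929681e-04, -6.06358767e+01, -3.42820072e+01,  1.18241819e-04,
        3.85265710e-03, -5.23724466e-06]), 'eef_pos': array([226.88889891, 581.87997927, 230.62453835]), 'tcp_rot': array([-3.14031418e+00, -7.61658909e-06,  2.76979238e+00]), 'contact_force': array([-0.37013517,  0.14599072,  0.82755799]), 'wrist_torque': array([-0.02980971, -0.03037097, -0.0398773 ]), 'grasp_force': 0.0, 'opening': 1.0003690456090073}
```

View pics/side0.png

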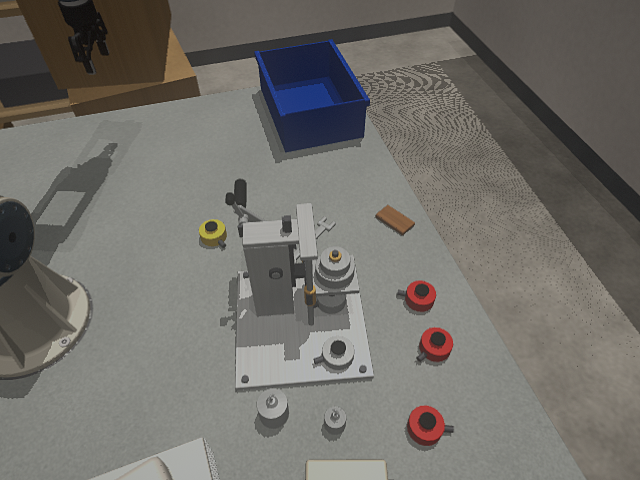

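View pics/top0.png

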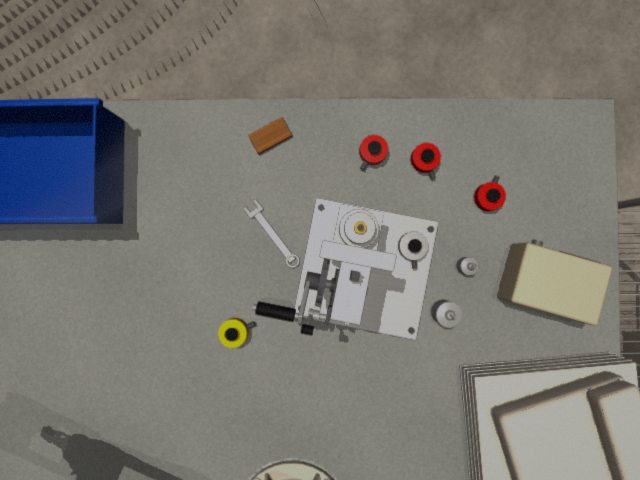

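The side view shows the stand at about (300,300), the crank grip at (239,192) and the knob near (287,222). The top view shows the grip at (275,311), the knob at about (307,329) and the base plate corners at (317,199), (438,220) and (416,339). I'll enlarge the crop to get exact positions.

Run:
```python
from h import *
p=cv2.imread('pics/top0.png'); cv2.imwrite('pics/topc.png',cv2.resize(p[190:350,240:450],(788,600),interpolation=cv2.INTER_CUBIC))
p=cv2.imread('pics/side0.png'); cv2.imwrite('pics/sidec.png',cv2.resize(p[165:315,200:400],(800,600),interpolation=cv2.INTER_CUBIC))
```

```text
(no output)
```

View pics/topc.png

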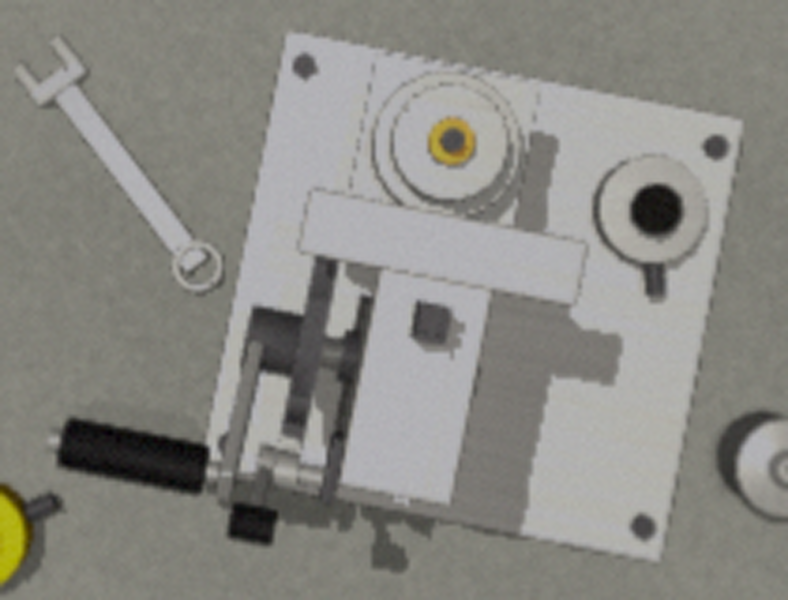

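View pics/sidec.png

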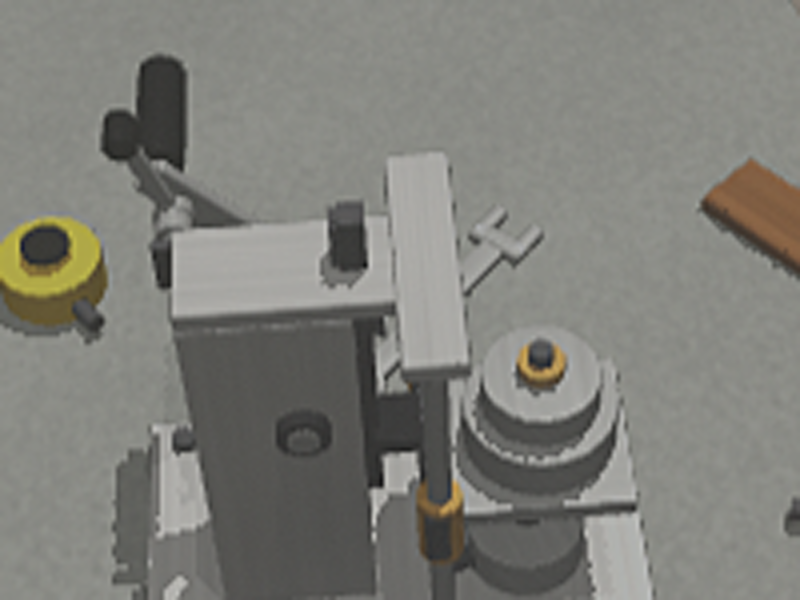

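The top crop shows the base corners at (287,33), (742,121) and (660,560). The grip runs from (60,445) to (208,468), and the knob is at (253,525). The side crop shows the knob at (121,135), the grip at (162,115), and one steel cell under the table. The yellow puck at (50,265) is a look-alike and stays clear of my path. Next I fit the stand pose.

```bash
cat >> h.py <<'E'
def proj(n,P):
    c=camera_params(n);K=np.array(c['camera_matrix']);T=np.linalg.inv(np.array(c['world_from_camera']))
    q=np.c_[P,np.ones(len(P))]@T.T; s=q[:,:2]/q[:,2:3]; s=s*(1+c['k1']*(s**2).sum(1,keepdims=True))
    return s*[K[0,0],K[1,1]]+K[:2,2]
def S(x,P):
    c,s=np.cos(x[2]),np.sin(x[2]); P=np.atleast_2d(np.array(P,float))
    return np.c_[x[0]+c*P[:,0]-s*P[:,1],x[1]+s*P[:,0]+c*P[:,1],P[:,2]]
E
python3 - <<'E'
from h import *
from scipy.optimize import least_squares
q=-.75
gx,gz=90*np.sin(q),170+90*np.cos(q)
P=[[175,100,15],[175,-180,15],[-95,-180,15],[77,64,257],[77,-64,257],[47,-64,257],[47,64,257],[gx,120,gz],[-74,60,284]]
I=np.array([[287,33],[742,121],[660,560],[312,187],[587,240],[577,305],[300,250],[134,457],[253,525]])/3.752+[240,190]
f=lambda x:(proj('top',S(x,P))-I).ravel()
r=least_squares(f,[560,-80,-.18]); x=r.x; print(x, np.round(r.fun.reshape(-1,2),1).tolist())
J=np.array([[162,115],[121,135]])/4+[200,165]
print(np.round(proj('side',S(x,P[-2:])),1).tolist(),J.tolist())
d=np.load('pics/top0.npy'); print(world('top',I,d).round(0).tolist())
print('grip',S(x,P[-2]),'knob',S(x,P[-1]))
E
```

```text
[ 5.25327187e+02 -1.19382158e+02 -1.95641526e-01] [[-0.2, -1.4], [0.7, -0.9], [0.0, 0.6], [-0.3, -0.2], [0.5, 0.2], [-0.1, 0.3], [-0.5, 0.3], [0.3, 0.0], [-0.2, 0.6]]
[[239.6, 196.0], [228.6, 200.7]] [[240.5, 193.75], [230.25, 198.75]]
[[713.0, -56.0, 16.0], [660.0, -328.0, 15.0], [396.0, -280.0, 2.0], [613.0, -72.0, 256.0], [589.0, -235.0, 17.0], [550.0, -229.0, 15.0], [584.0, -67.0, 258.0], [490.0, 9.0, 249.0], [467.0, -47.0, 295.0]]
grip [[488.47751865  10.25431899 235.8519982 ]] knob [[464.40262523 -46.14147479 284.        ]]
```

```bash
cat > g.py <<'E'
# usage: g.py  X Y Z [yaw]  stand-frame target (mm): prints tool-axis turn and shift (mm) from the measured pose
import sys; from h import *
from scipy.spatial.transform import Rotation as R
X0=np.array([525.33,-119.38,-.1956]); s=sensors.sense()
yaw=float(sys.argv[4]) if len(sys.argv)>4 else np.pi/2+X0[2]
r=R.from_euler('xyz',s['tcp_rot']); p=S(X0,[list(map(float,sys.argv[1:4]))])[0]
print('turn',(r.inv()*R.from_euler('xyz',[np.pi,0,yaw])).as_rotvec().round(4),'shift',r.inv().apply(p-s['eef_pos']).round(1))
d=s['eef_pos']-[*X0[:2],0]; c,n=np.cos(X0[2]),np.sin(X0[2])
print('stand pos',[round(c*d[0]+n*d[1],1),round(-n*d[0]+c*d[1],1),round(d[2],1)],'t',s['clock'],'F',s['contact_force'].round(1),'grasp',s['grasp_force'],s['opening'],'q',s['qpos'].round(2))
E
python3 g.py -115 59 340
```

```text
turn [-1.1000e-03  9.0000e-04  1.3946e+00] shift [-409.3 -507.1 -108.7]
stand pos [np.float64(-429.0), np.float64(629.9), np.float64(230.6)] t 0.1 F [-0.4  0.1  0.8] grasp 0.0 1.0003690456090073 q [ 1.2   0.35  1.63  0.    1.16 -0.  ]
```

Careful with the scale: turns go in shares of 90 degrees. That gives: 1.394 rad is 0.8874.

Request:
move_arm:
  motion:
    - [0, 0, 0.1082, -0.04, -0.035, -0.03, 0]
    - [0, 0, 0.2165, -0.07, -0.08, -0.06, 0]
    - [0, 0, 0.331, -0.1, -0.125, -0.09, 0]
    - [0, 0, 0.4456, -0.135, -0.17, -0.109, 0]
    - [0, 0, 0.5539, -0.17, -0.215, -0.109, 0]
    - [0, 0, 0.6621, -0.205, -0.26, -0.109, 0]
    - [0, 0, 0.7767, -0.24, -0.305, -0.109, 0]
    - [0, 0, 0.8874, -0.275, -0.345, -0.109, 0]

```text
clock: 1.1
eef_pos: [357.9, 159.1, 340.3]
tcp_rot: [3.141, -0.0, 1.37]
contact_force: [-0.2, 0.3, -0.0]
opening: 0.0
grasp_force: 0.0
```

```bash
python3 g.py -115 59 340
```

```text
turn [ 0.0003 -0.0001 -0.005 ] shift [-181.1  104.3    0.3]
stand pos [np.float64(-218.4), np.float64(240.6), np.float64(340.3)] t 1.1 F [-0.2  0.3 -0. ] grasp 0.0 7.23149441096999e-05 q [ 0.41 -0.13  1.94 -0.    1.33  0.62]
```

Request:
move_arm:
  motion:
    - [0, 0, 0, -0.045, 0.022, 0, 0]
    - [0, 0, 0, -0.09, 0.045, 0, 0]
    - [0, 0, 0, -0.135, 0.068, 0, 0]
    - [0, 0, 0, -0.181, 0.09, 0, 0]
    - [0, 0, 0, -0.181, 0.092, 0, 0]
    - [0, 0, 0, -0.181, 0.092, 0.034, 0]
    - [0, 0, 0, -0.181, 0.092, 0.068, 0]
    - [0, 0, 0, -0.181, 0.092, 0.068, 0]

```text
clock: 2.1
eef_pos: [411.2, -33.5, 270.4]
tcp_rot: [-3.137, 0.0, 1.376]
contact_force: [-0.5, 0.0, 0.7]
opening: 0.002
grasp_force: 0.0
```

```bash
python3 g.py -97 59 272; python3 -c "
from h import *
p,d=snap('side','side1');cv2.imwrite('pics/side1c.png',cv2.resize(p[140:290,180:380,::-1],(800,600),interpolation=cv2.INTER_CUBIC))"
```

```text
turn [-0.005   0.0003  0.0012] shift [-3.1 31.6 -1.8]
stand pos [np.float64(-128.6), np.float64(62.1), np.float64(270.4)] t 2.1 F [-0.5  0.   0.7] grasp 0.0 0.0022319858684798975 q [-0.09 -0.03  2.01  0.    1.17  0.11]
```

View pics/side1c.png

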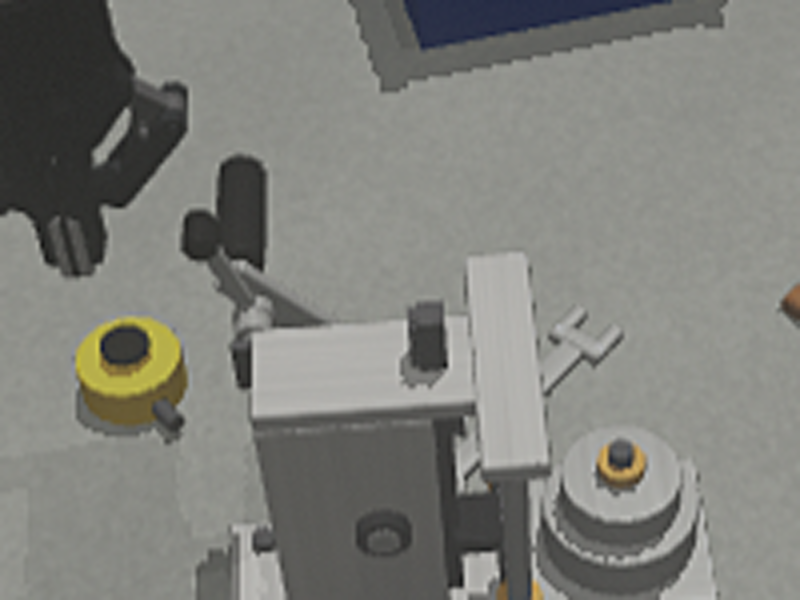

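The shut fingers are at (70,245) in the crop and the knob at (201,232), level with them and clear. I'll push slowly and watch the force.

Request:
move_arm:
  motion:
    - [0, 0, 0, -0.001, 0.01, -0.002, 0]
    - [0, 0, 0, -0.002, 0.018, -0.002, 0]
    - [0, 0, 0, -0.002, 0.024, -0.002, 0]
    - [0, 0, 0, -0.002, 0.029, -0.002, 0]
    - [0, 0, 0, -0.002, 0.034, -0.002, 0]
    - [0, 0, 0, -0.002, 0.039, -0.002, 0]
    - [0, 0, 0, -0.002, 0.044, -0.002, 0]
    - [0, 0, 0, -0.002, 0.044, -0.002, 0]

```text
clock: 3.15
eef_pos: [456.3, -45.0, 274.3]
tcp_rot: [3.141, 0.0, 1.376]
contact_force: [-1.3, -0.3, 1.0]
opening: 0.002
grasp_force: 0.5
```

```bash
python3 g.py -60 59 272
```

```text
turn [0.0004 0.     0.0006] shift [-0.5 22.2  2.3]
stand pos [np.float64(-82.2), np.float64(59.5), np.float64(274.3)] t 3.15 F [-1.3 -0.3  1. ] grasp 0.5238295532763004 0.0016802203065150313 q [-0.1   0.04  1.92 -0.    1.17  0.09]
```

Request:
move_arm:
  motion:
    - [0, 0, 0, 0, 0.003, 0.002, 0]
    - [0, 0, 0, 0, 0.006, 0.002, 0]
    - [0, 0, 0, 0, 0.009, 0.002, 0]
    - [0, 0, 0, 0, 0.012, 0.002, 0]

```text
clock: 3.65
eef_pos: [467.9, -47.3, 272.3]
tcp_rot: [-3.142, -0.0, 1.376]
contact_force: [-4.4, 0.8, 4.0]
opening: -0.001
grasp_force: 2.2
```

```bash
python3 g.py -60 59 272;python3 -c "
from h import *
p,d=snap('top','top2');q=snap('side','side2')[0];cv2.imwrite('pics/c2.png',np.hstack([cv2.resize(a,(400,400),interpolation=cv2.INTER_CUBIC) for a in (p[270:370,250:350,::-1],q[160:260,190:290,::-1])]))"
```

```text
turn [-0.     -0.      0.0006] shift [-0.6 10.4  0.3]
stand pos [np.float64(-70.4), np.float64(59.6), np.float64(272.3)] t 3.65 F [-4.4  0.8  4. ] grasp 2.1650873869657516 -0.0007133661335527771 q [-0.1   0.07  1.9   0.    1.17  0.09]
```

View pics/c2.png

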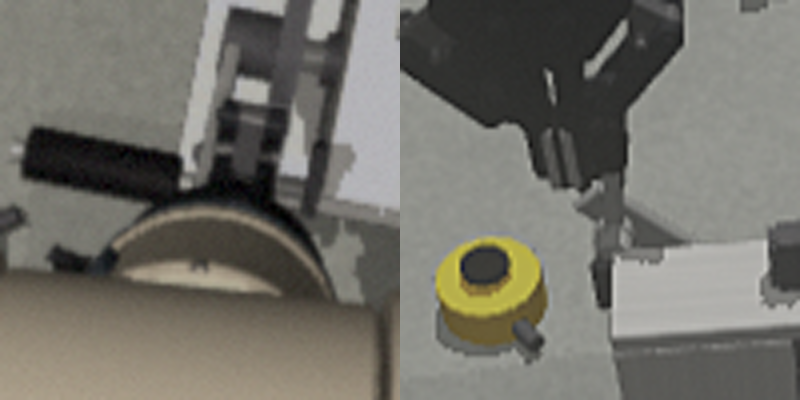

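The side view shows the lever now about upright, at (615,200) beside the fingers, so it is moving with the push.

Request:
move_arm:
  motion:
    - [0, 0, 0, 0, 0.003, 0, 0]
    - [0, 0, 0, 0, 0.006, 0, 0]
    - [0, 0, 0, 0, 0.009, 0, 0]
    - [0, 0, 0, 0, 0.012, 0, 0]
    - [0, 0, 0, 0, 0.014, 0, 0]

```text
clock: 4.38
eef_pos: [480.8, -49.9, 271.5]
tcp_rot: [-3.139, 0.0, 1.376]
contact_force: [-6.2, 0.8, -2.5]
opening: 0.001
grasp_force: 2.8
```

```bash
python3 g.py -50 59 272
```

```text
turn [-0.0022  0.0001  0.0006] shift [-0.5  7.2 -0.5]
stand pos [np.float64(-57.2), np.float64(59.5), np.float64(271.5)] t 4.375 F [-6.2  0.8 -2.5] grasp 2.7796706557273865 0.0007762446539888609 q [-0.11  0.09  1.88  0.    1.17  0.09]
```

Now 1 mm steps, watching for the stop.

Request:
move_arm:
  motion:
    - [0, 0, 0, 0, 0.0015, 0, 0]
    - [0, 0, 0, 0, 0.003, 0, 0]
    - [0, 0, 0, 0, 0.0045, 0, 0]
    - [0, 0, 0, 0, 0.0055, 0, 0]

```text
clock: 4.88
eef_pos: [482.8, -50.3, 271.0]
tcp_rot: [-3.132, 0.0, 1.376]
contact_force: [-21.5, 4.5, 6.8]
opening: -0.001
grasp_force: 10.9
```

```bash
python3 g.py -50 59 272; python3 -c "
from h import *
q=snap('side','side3')[0];cv2.imwrite('pics/c3.png',cv2.resize(q[180:240,210:290,::-1],(800,600),interpolation=cv2.INTER_CUBIC))"
```

```text
turn [-0.0095  0.0002  0.0005] shift [-0.5  5.1 -1. ]
stand pos [np.float64(-55.1), np.float64(59.5), np.float64(271.0)] t 4.875 F [-21.5   4.5   6.8] grasp 10.881494879722595 -0.0009748401595957788 q [-0.11  0.1   1.87  0.    1.18  0.09]
```

View pics/c3.png

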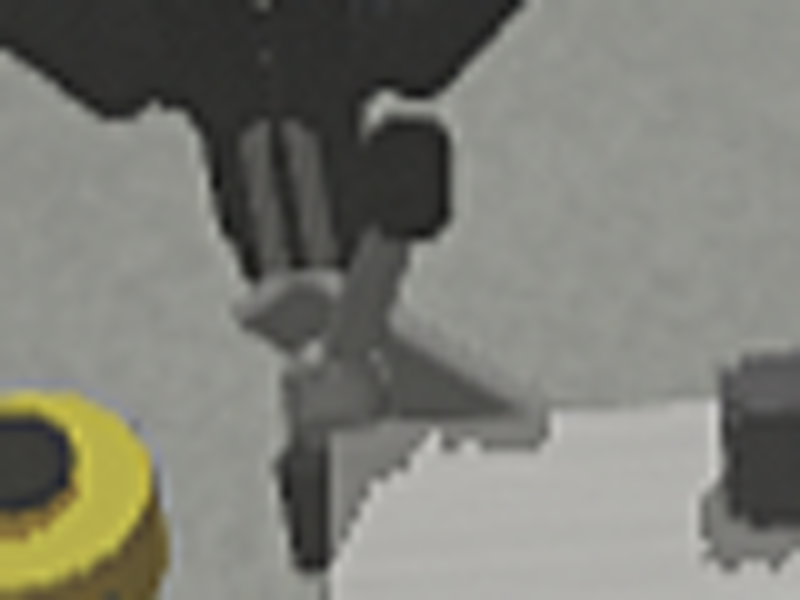

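The knob now leans right, at (405,180) in the crop, and the force rose to 21 N, so the lever is at its stop. I'll back off, rise and go over the grip.

Request:
move_arm:
  motion:
    - [0, 0, 0, 0, -0.01, 0, 0]
    - [0, 0, 0, 0, -0.03, 0, 0]
    - [0, 0, 0, 0, -0.03, -0.03, 0]
    - [0, 0, 0, 0.01, -0.03, -0.06, 0.03]
    - [0, 0, 0, 0.04, -0.015, -0.06, 0.06]
    - [0, 0, 0, 0.066, -0.006, -0.06, 0.06]
    - [0, 0, 0, 0.066, -0.006, -0.06, 0.06]
    - [0, 0, 0, 0.066, -0.006, -0.06, 0.06]

```text
clock: 5.92
eef_pos: [493.1, 14.6, 332.3]
tcp_rot: [3.141, 0.0, 1.376]
contact_force: [-1.1, -0.0, 0.7]
opening: 0.704
grasp_force: 0.0
```

```bash
python3 g.py -61 126 217; python3 -c "
from h import *
q=snap('side','side4')[0];cv2.imwrite('pics/c4.png',cv2.resize(q[150:270,190:350,::-1],(800,600),interpolation=cv2.INTER_CUBIC))"
```

```text
turn [0.0003 0.0004 0.0011] shift [  0.9  -3.4 115.3]
stand pos [np.float64(-57.6), np.float64(125.1), np.float64(332.3)] t 5.925 F [-1.1 -0.   0.7] grasp 0.0 0.7043730227162214 q [ 0.03  0.06  1.78 -0.    1.3   0.22]
```

View pics/c4.png

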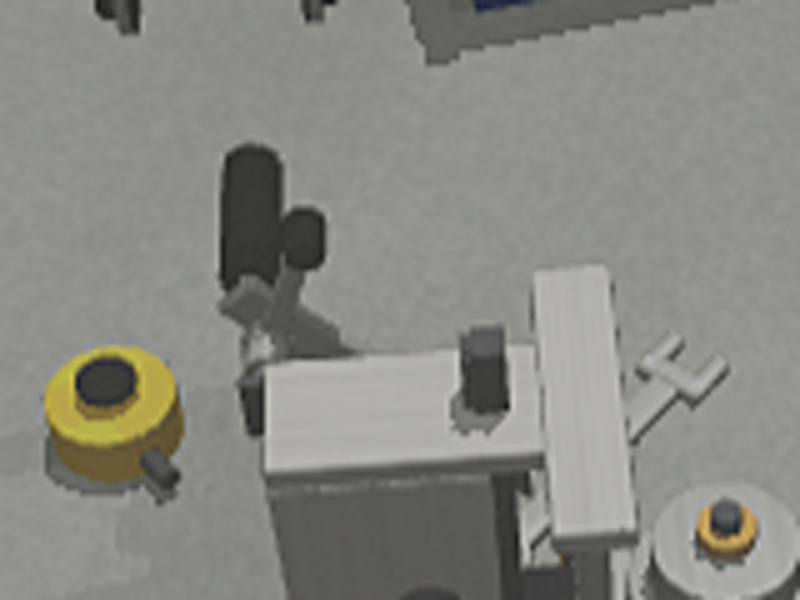

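The lever stays thrown, with its knob at (305,240), and the grip at (252,215) hasn't moved. I'll descend and close.

Request:
move_arm:
  motion:
    - [0, 0, 0, 0.001, -0.003, 0.03, 0.06]
    - [0, 0, 0, 0.001, -0.0035, 0.06, 0.06]
    - [0, 0, 0, 0.001, -0.0035, 0.09, 0.06]
    - [0, 0, 0, 0.001, -0.0035, 0.115, 0.06]
    - [0, 0, 0, 0.001, -0.0035, 0.115, 0.06]
    - [0, 0, 0, 0.001, -0.0035, 0.115, 0.06]

```text
clock: 6.72
eef_pos: [490.8, 16.2, 218.3]
tcp_rot: [3.14, -0.0, 1.375]
contact_force: [0.0, -0.5, 0.0]
opening: 0.699
grasp_force: 0.0
```

```bash
python3 g.py -61 126 217
```

```text
turn [ 0.0012 -0.0002  0.    ] shift [-0.3 -0.8  1.3]
stand pos [np.float64(-60.2), np.float64(126.3), np.float64(218.3)] t 6.725 F [ 0.  -0.5  0. ] grasp 0.0 0.6991125331477618 q [ 0.03  0.16  1.93 -0.    1.06  0.23]
```

Request:
move_arm:
  motion:
    - [0, 0, 0, 0, -0.0005, 0.001, 0.035]
    - [0, 0, 0, 0, -0.0005, 0.001, 0.03]
    - [0, 0, 0, 0, -0.0005, 0.001, 0.026]
    - [0, 0, 0, 0, -0.0005, 0.001, 0.02]
    - [0, 0, 0, 0, -0.0005, 0.001, 0.015]
    - [0, 0, 0, 0, -0.0005, 0.001, 0.015]
    - [0, 0, 0, 0, -0.0005, 0.001, 0.015]
  grip_force: 40

```text
clock: 7.6
eef_pos: [490.2, 16.7, 216.5]
tcp_rot: [3.141, -0.0, 1.376]
contact_force: [2.2, -0.6, 4.0]
opening: 0.266
grasp_force: 39.2
```

```bash
python3 g.py -61 126 217
```

```text
turn [ 0.0006 -0.0001  0.0006] shift [-0.6 -0.1 -0.5]
stand pos [np.float64(-60.9), np.float64(126.6), np.float64(216.5)] t 7.6 F [ 2.2 -0.6  4. ] grasp 39.18764770030975 0.26637458843401274 q [0.03 0.16 1.93 0.   1.05 0.23]
```

Request:
move_arm:
  motion:
    - [0, 0, 0, 0, -0.0026, 0.0025, 0.015]
    - [0, 0, 0, 0, -0.0051, 0.005, 0.015]
    - [0, 0, 0, 0, -0.0075, 0.0078, 0.015]
    - [0, 0, 0, 0, -0.0103, 0.0114, 0.015]
    - [0, 0, 0, 0, -0.0103, 0.0114, 0.015]
    - [0, 0, 0, 0, -0.0103, 0.0114, 0.015]

```text
clock: 8.35
eef_pos: [480.1, 18.7, 205.2]
tcp_rot: [3.141, -0.0, 1.376]
contact_force: [-0.2, 1.1, 5.8]
opening: 0.273
grasp_force: 39.5
```

```bash
python3 g.py -71.6 126 205.5; python3 -c "
from h import *
q=snap('side','side5')[0];cv2.imwrite('pics/c5.png',cv2.resize(q[150:270,190:350,::-1],(800,600),interpolation=cv2.INTER_CUBIC))"
```

```text
turn [ 0.0006 -0.0002  0.0006] shift [-0.7 -0.4 -0.3]
stand pos [np.float64(-71.2), np.float64(126.7), np.float64(205.2)] t 8.35 F [-0.2  1.1  5.8] grasp 39.52203154563904 0.2727364508354336 q [0.04 0.16 1.96 0.   1.02 0.23]
```

View pics/c5.png

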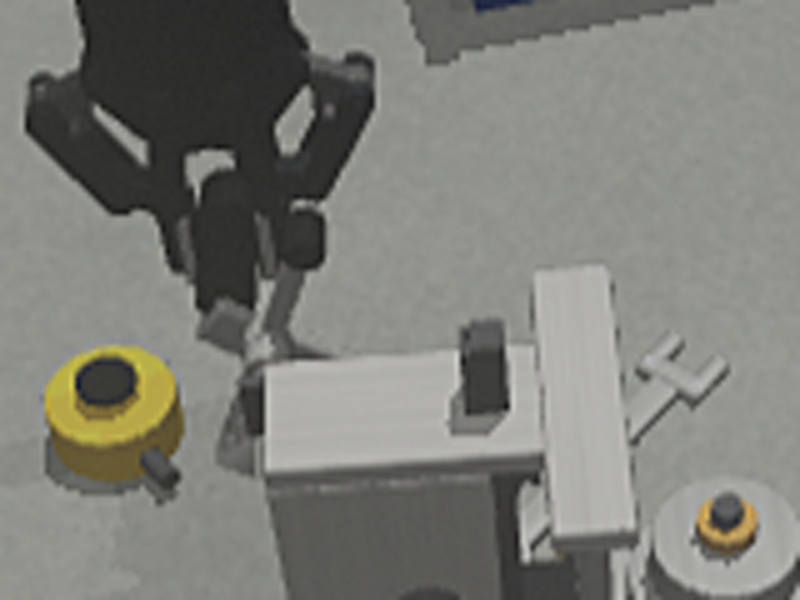

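The pawl tail now sticks out at (240,430), clear of the wheel, and the fingers hold the grip at (225,235). I'm printing the arc steps and checking the parked cell's height to find out which cell is being loaded.

```bash
cat > arc.py <<'E'
import sys; from h import *
a0,st,n=float(sys.argv[1]),float(sys.argv[2]),int(sys.argv[3])
for k in range(1,n+1):
    a=a0+k*st; print(round(a,3),[0,0,0,0,round(.09*(np.sin(a)-np.sin(a0)),4),round(-.09*(np.cos(a)-np.cos(a0)),4),.015])
E
python3 arc.py -.92 .12 8
python3 - <<'E'
from h import *
d=np.load('pics/top0.npy'); 
uv=np.array([[632,180],[612,215],[640,250],[690,230],[695,195],[655,210],[650,207]])/3.752+[240,190]
print(world('top',uv,d).round(1))
E
```

```text
-0.8 [0, 0, 0, 0, np.float64(0.007), np.float64(-0.0082), 0.015]
-0.68 [0, 0, 0, 0, np.float64(0.015), np.float64(-0.0155), 0.015]
-0.56 [0, 0, 0, 0, np.float64(0.0238), np.float64(-0.0217), 0.015]
-0.44 [0, 0, 0, 0, np.float64(0.0333), np.float64(-0.0269), 0.015]
-0.32 [0, 0, 0, 0, np.float64(0.0433), np.float64(-0.0309), 0.015]
-0.2 [0, 0, 0, 0, np.float64(0.0537), np.float64(-0.0337), 0.015]
-0.08 [0, 0, 0, 0, np.float64(0.0644), np.float64(-0.0352), 0.015]
0.04 [0, 0, 0, 0, np.float64(0.0752), np.float64(-0.0354), 0.015]
[[ 623.8 -257.5   39.7]
 [ 603.4 -245.4   41.3]
 [ 583.  -262.2   37.8]
 [ 594.6 -291.1   40. ]
 [ 615.  -294.    40.6]
 [ 606.  -267.7   55.1]
 [ 607.8 -265.6   51.2]]
```

The parked puck tops out about 24.5 mm above the plate, so it is the low cell. The tall cell is under the table, so contact should come at q of 1.7 to 2.3, which is an arm angle of 0.95 to 1.55.

Request:
move_arm:
  motion:
    - [0, 0, 0, 0, 0.007, -0.0082, 0.015]
    - [0, 0, 0, 0, 0.015, -0.0155, 0.015]
    - [0, 0, 0, 0, 0.0238, -0.0217, 0.015]
    - [0, 0, 0, 0, 0.0333, -0.0269, 0.015]
    - [0, 0, 0, 0, 0.0433, -0.0309, 0.015]
    - [0, 0, 0, 0, 0.0537, -0.0337, 0.015]
    - [0, 0, 0, 0, 0.0644, -0.0352, 0.015]
    - [0, 0, 0, 0, 0.0752, -0.0354, 0.015]

```text
clock: 9.4
eef_pos: [554.5, 3.9, 240.1]
tcp_rot: [3.141, 0.0, 1.376]
contact_force: [5.5, -1.2, -0.9]
opening: 0.269
grasp_force: 39.3
```

```bash
python3 g.py 3.6 126.5 241; python3 arc.py .04 .1 7
```

```text
turn [0.0002 0.     0.0006] shift [-0.1 -1.1 -0.9]
stand pos [np.float64(4.7), np.float64(126.6), np.float64(240.1)] t 9.4 F [ 5.5 -1.2 -0.9] grasp 39.25457060337067 0.26881213437146395 q [ 0.    0.24  1.78 -0.    1.13  0.2 ]
0.14 [0, 0, 0, 0, np.float64(0.009), np.float64(0.0008), 0.015]
0.24 [0, 0, 0, 0, np.float64(0.0178), np.float64(0.0025), 0.015]
0.34 [0, 0, 0, 0, np.float64(0.0264), np.float64(0.0051), 0.015]
0.44 [0, 0, 0, 0, np.float64(0.0347), np.float64(0.0085), 0.015]
0.54 [0, 0, 0, 0, np.float64(0.0427), np.float64(0.0127), 0.015]
0.64 [0, 0, 0, 0, np.float64(0.0501), np.float64(0.0177), 0.015]
0.74 [0, 0, 0, 0, np.float64(0.0571), np.float64(0.0235), 0.015]
```

Request:
move_arm:
  motion:
    - [0, 0, 0, 0, 0.009, 0.0008, 0.015]
    - [0, 0, 0, 0, 0.0178, 0.0025, 0.015]
    - [0, 0, 0, 0, 0.0264, 0.0051, 0.015]
    - [0, 0, 0, 0, 0.0347, 0.0085, 0.015]
    - [0, 0, 0, 0, 0.0427, 0.0127, 0.015]
    - [0, 0, 0, 0, 0.0501, 0.0177, 0.015]
    - [0, 0, 0, 0, 0.0571, 0.0235, 0.015]
    - [0, 0, 0, 0, 0.0571, 0.0235, 0.015]

```text
clock: 10.4
eef_pos: [610.5, -7.2, 215.6]
tcp_rot: [-3.141, 0.0, 1.376]
contact_force: [7.3, -0.7, -3.3]
opening: 0.27
grasp_force: 39.4
```

```bash
python3 g.py 60.7 126.5 217.5; python3 arc.py .74 .03 5
```

```text
turn [-0.0003  0.0001  0.0005] shift [-0.1 -1.1 -1.9]
stand pos [np.float64(61.8), np.float64(126.6), np.float64(215.6)] t 10.4 F [ 7.3 -0.7 -3.3] grasp 39.42692041397095 0.2698287000097327 q [-0.01  0.35  1.68 -0.    1.12  0.18]
0.77 [0, 0, 0, 0, np.float64(0.002), np.float64(0.0019), 0.015]
0.8 [0, 0, 0, 0, np.float64(0.0039), np.float64(0.0038), 0.015]
0.83 [0, 0, 0, 0, np.float64(0.0057), np.float64(0.0057), 0.015]
0.86 [0, 0, 0, 0, np.float64(0.0075), np.float64(0.0077), 0.015]
0.89 [0, 0, 0, 0, np.float64(0.0093), np.float64(0.0098), 0.015]
```

```bash
cat > m.py <<'E'
import sys; from h import *
X0=np.array([525.33,-119.38,-.1956]); s=sensors.sense(); d=s['eef_pos']-[*X0[:2],0]; c,n=np.cos(X0[2]),np.sin(X0[2])
x,z=c*d[0]+n*d[1],d[2]+19-170; a=np.arctan2(x,z); f=s['contact_force']; fx=c*f[0]+n*f[1]
print('a',a.round(4),'r',np.hypot(x,z).round(2),'Ft',(fx*np.cos(a)-f[2]*np.sin(a)).round(2),'Fr',(fx*np.sin(a)+f[2]*np.cos(a)).round(2),'t',s['clock'])
E
python3 m.py
```

```text
a 0.7633 r 89.36 Ft 7.54 Fr 2.69 t 10.4
```

Request:
move_arm:
  motion:
    - [0, 0, 0, 0, 0.002, 0.0019, 0.015]
    - [0, 0, 0, 0, 0.0039, 0.0038, 0.015]
    - [0, 0, 0, 0, 0.0057, 0.0057, 0.015]
    - [0, 0, 0, 0, 0.0075, 0.0077, 0.015]
    - [0, 0, 0, 0, 0.0093, 0.0098, 0.015]

```text
clock: 11.02
eef_pos: [619.1, -9.0, 206.0]
tcp_rot: [-3.141, 0.0, 1.376]
contact_force: [5.3, -0.8, -3.1]
opening: 0.266
grasp_force: 39.4
```

```bash
python3 m.py; python3 arc.py .89 .02 3;python3 arc.py .95 .02 3;python3 arc.py 1.01 .02 3;python3 arc.py 1.07 .02 3;python3 arc.py 1.13 .02 3;python3 arc.py 1.19 .02 3
```

```text
a 0.9083 r 89.45 Ft 5.75 Fr 2.35 t 11.025
0.91 [0, 0, 0, 0, np.float64(0.0011), np.float64(0.0014), 0.015]
0.93 [0, 0, 0, 0, np.float64(0.0022), np.float64(0.0028), 0.015]
0.95 [0, 0, 0, 0, np.float64(0.0033), np.float64(0.0043), 0.015]
0.97 [0, 0, 0, 0, np.float64(0.001), np.float64(0.0015), 0.015]
0.99 [0, 0, 0, 0, np.float64(0.002), np.float64(0.003), 0.015]
1.01 [0, 0, 0, 0, np.float64(0.003), np.float64(0.0045), 0.015]
1.03 [0, 0, 0, 0, np.float64(0.0009), np.float64(0.0015), 0.015]
1.05 [0, 0, 0, 0, np.float64(0.0019), np.float64(0.0031), 0.015]
1.07 [0, 0, 0, 0, np.float64(0.0027), np.float64(0.0047), 0.015]
1.09 [0, 0, 0, 0, np.float64(0.0008), np.float64(0.0016), 0.015]
1.11 [0, 0, 0, 0, np.float64(0.0017), np.float64(0.0032), 0.015]
1.13 [0, 0, 0, 0, np.float64(0.0024), np.float64(0.0048), 0.015]
1.15 [0, 0, 0, 0, np.float64(0.0008), np.float64(0.0016), 0.015]
1.17 [0, 0, 0, 0, np.float64(0.0015), np.float64(0.0033), 0.015]
1.19 [0, 0, 0, 0, np.float64(0.0022), np.float64(0.0049), 0.015]
1.21 [0, 0, 0, 0, np.float64(0.0007), np.float64(0.0017), 0.015]
1.23 [0, 0, 0, 0, np.float64(0.0013), np.float64(0.0034), 0.015]
1.25 [0, 0, 0, 0, np.float64(0.0019), np.float64(0.0051), 0.015]
```

Request:
move_arm:
  motion:
    - [0, 0, 0, 0, 0.0011, 0.0014, 0.015]
    - [0, 0, 0, 0, 0.0022, 0.0028, 0.015]
    - [0, 0, 0, 0, 0.0033, 0.0043, 0.015]
    - [0, 0, 0, 0, 0.0033, 0.0043, 0.015]

```text
clock: 11.52
eef_pos: [622.3, -9.6, 201.6]
tcp_rot: [-3.141, 0.0, 1.376]
contact_force: [7.1, -1.5, -4.7]
opening: 0.268
grasp_force: 39.4
```

```bash
python3 m.py
```

```text
a 0.97 r 89.44 Ft 8.0 Fr 3.29 t 11.525
```

Request:
move_arm:
  motion:
    - [0, 0, 0, 0, 0.001, 0.0015, 0.015]
    - [0, 0, 0, 0, 0.002, 0.003, 0.015]
    - [0, 0, 0, 0, 0.003, 0.0045, 0.015]
    - [0, 0, 0, 0, 0.003, 0.0045, 0.015]

```text
clock: 12.02
eef_pos: [625.2, -10.2, 197.0]
tcp_rot: [-3.141, 0.0, 1.376]
contact_force: [6.1, -0.3, -4.3]
opening: 0.267
grasp_force: 39.4
```

```bash
python3 m.py
```

```text
a 1.0309 r 89.51 Ft 6.82 Fr 2.96 t 12.025
```

Request:
move_arm:
  motion:
    - [0, 0, 0, 0, 0.0009, 0.0015, 0.015]
    - [0, 0, 0, 0, 0.0019, 0.0031, 0.015]
    - [0, 0, 0, 0, 0.0027, 0.0047, 0.015]
    - [0, 0, 0, 0, 0.0027, 0.0047, 0.015]

```text
clock: 12.52
eef_pos: [627.8, -10.7, 192.2]
tcp_rot: [-3.141, 0.0, 1.376]
contact_force: [6.6, -0.7, -5.4]
opening: 0.262
grasp_force: 39.4
```

```bash
python3 m.py
```

```text
a 1.0918 r 89.5 Ft 7.79 Fr 3.38 t 12.525
```

Request:
move_arm:
  motion:
    - [0, 0, 0, 0, 0.0008, 0.0016, 0.015]
    - [0, 0, 0, 0, 0.0017, 0.0032, 0.015]
    - [0, 0, 0, 0, 0.0024, 0.0048, 0.015]
    - [0, 0, 0, 0, 0.0024, 0.0048, 0.015]

```text
clock: 13.02
eef_pos: [630.2, -11.1, 187.4]
tcp_rot: [-3.141, 0.0, 1.376]
contact_force: [7.2, -1.7, -4.7]
opening: 0.266
grasp_force: 39.4
```

```bash
python3 m.py
```

```text
a 1.1517 r 89.56 Ft 7.36 Fr 4.86 t 13.025
```

Request:
move_arm:
  motion:
    - [0, 0, 0, 0, 0.0007, 0.0016, 0.015]
    - [0, 0, 0, 0, 0.0014, 0.0033, 0.015]
    - [0, 0, 0, 0, 0.002, 0.0049, 0.015]
    - [0, 0, 0, 0, 0.002, 0.0049, 0.015]

```text
clock: 13.52
eef_pos: [632.1, -11.5, 182.6]
tcp_rot: [-3.141, 0.0, 1.376]
contact_force: [6.7, -1.0, -4.4]
opening: 0.267
grasp_force: 39.5
```

```bash
python3 m.py
```

```text
a 1.2104 r 89.58 Ft 6.47 Fr 4.78 t 13.525
```

Request:
move_arm:
  motion:
    - [0, 0, 0, 0, 0.0006, 0.0017, 0.015]
    - [0, 0, 0, 0, 0.0012, 0.0034, 0.015]
    - [0, 0, 0, 0, 0.0017, 0.0051, 0.015]
    - [0, 0, 0, 0, 0.0017, 0.0051, 0.015]

```text
clock: 14.02
eef_pos: [633.6, -11.8, 178.6]
tcp_rot: [-3.141, 0.0, 1.376]
contact_force: [2.9, -1.2, 2.3]
opening: 0.264
grasp_force: 39.9
```

```bash
python3 m.py; python3 arc.py 1.27 .02 3;python3 arc.py 1.33 .02 3;python3 arc.py 1.39 .02 3;python3 arc.py 1.45 .02 3;python3 arc.py 1.51 .02 3
```

```text
a 1.2578 r 89.61 Ft -1.25 Fr 3.68 t 14.025
1.29 [0, 0, 0, 0, np.float64(0.0005), np.float64(0.0017), 0.015]
1.31 [0, 0, 0, 0, np.float64(0.001), np.float64(0.0035), 0.015]
1.33 [0, 0, 0, 0, np.float64(0.0014), np.float64(0.0052), 0.015]
1.35 [0, 0, 0, 0, np.float64(0.0004), np.float64(0.0018), 0.015]
1.37 [0, 0, 0, 0, np.float64(0.0008), np.float64(0.0035), 0.015]
1.39 [0, 0, 0, 0, np.float64(0.0011), np.float64(0.0053), 0.015]
1.41 [0, 0, 0, 0, np.float64(0.0003), np.float64(0.0018), 0.015]
1.43 [0, 0, 0, 0, np.float64(0.0006), np.float64(0.0036), 0.015]
1.45 [0, 0, 0, 0, np.float64(0.0008), np.float64(0.0053), 0.015]
1.47 [0, 0, 0, 0, np.float64(0.0002), np.float64(0.0018), 0.015]
1.49 [0, 0, 0, 0, np.float64(0.0004), np.float64(0.0036), 0.015]
1.51 [0, 0, 0, 0, np.float64(0.0005), np.float64(0.0054), 0.015]
1.53 [0, 0, 0, 0, np.float64(0.0001), np.float64(0.0018), 0.015]
1.55 [0, 0, 0, 0, np.float64(0.0001), np.float64(0.0036), 0.015]
1.57 [0, 0, 0, 0, np.float64(0.0002), np.float64(0.0054), 0.015]
```

The tangential load has gone from +6.5 to -1 N, so the weights are on the cell. I'll open gently and lift away.

Request:
move_arm:
  motion:
    - [0, 0, 0, 0, 0, 0, 0.024]
    - [0, 0, 0, 0, 0, 0, 0.03]
    - [0, 0, 0, 0, 0, 0, 0.045]
    - [0, 0, 0, 0, 0, 0, 0.06]
    - [0, 0, 0, 0, 0, 0, 0.06]
    - [0, 0, 0, 0, 0, 0, 0.06]
  grip_force: 20

```text
clock: 14.78
eef_pos: [633.5, -11.7, 178.7]
tcp_rot: [-3.141, 0.0, 1.376]
contact_force: [-0.2, 0.0, -0.3]
opening: 0.703
grasp_force: 0.0
```

```bash
python3 m.py; python3 g.py 85 126 300
```

```text
a 1.2566 r 89.58 Ft 0.2 Fr -0.24 t 14.775
turn [-0.0001  0.      0.0007] shift [  -0.7   -0.2 -121.3]
stand pos [np.float64(85.2), np.float64(126.7), np.float64(178.7)] t 14.775 F [-0.2  0.  -0.3] grasp 0.0 0.7033457183891638 q [-0.02  0.42  1.66  0.    1.06  0.17]
```

Request:
move_arm:
  motion:
    - [0, 0, 0, 0, 0, -0.02, 0.06]
    - [0, 0, 0, 0, 0, -0.05, 0.06]
    - [0, 0, 0, 0, 0, -0.08, 0.06]
    - [0, 0, 0, 0, 0, -0.12, 0.06]
    - [0, 0, 0, 0.05, 0, -0.14, 0.06]
    - [0, 0, 0, 0.1, 0, -0.14, 0.06]
    - [0, 0, 0, 0.1, 0, -0.14, 0.06]
    - [0, 0, 0, 0.1, 0, -0.14, 0.06]

```text
clock: 15.78
eef_pos: [652.7, 86.2, 318.3]
tcp_rot: [-3.141, 0.001, 1.377]
contact_force: [0.2, -0.3, -0.1]
opening: 0.698
grasp_force: 0.0
```

```bash
python3 m.py; python3 -c "
from h import *
q=snap('side','side6')[0];cv2.imwrite('pics/c6.png',cv2.resize(q[165:315,200:400,::-1],(800,600),interpolation=cv2.INTER_CUBIC))"
```

```text
a 0.4699 r 187.69 Ft 0.29 Fr 0.02 t 15.775
```

View pics/c6.png

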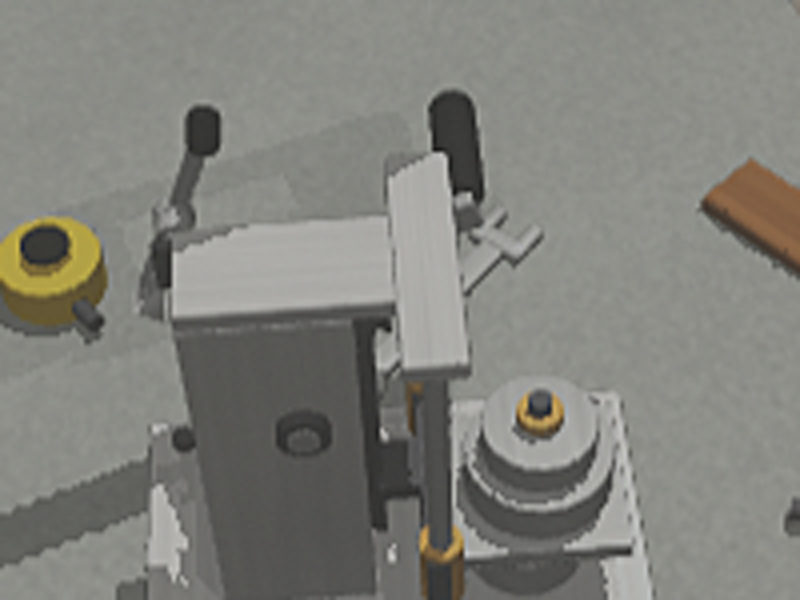

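The carriage is down with its spindle at (540,405), resting on the tall cell. The crank grip is free at (457,145), the lever is thrown with its knob at (203,130), and the pawl is clear at (155,290).

```bash
python3 -c "
from rig import order; print(order.sign_off())"
```

```text
the job is handed in; nothing more can be done
None
```

The job is handed in, with no verdict shown: the last picture has the weights resting on the tall load cell, the trip lever thrown, the pawl clear and the robot touching nothing.

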